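# Pin the spindle of the rotary weld fixture

### The arm

A 7-joint arm with a two-finger parallel gripper is mounted at the origin on a cart in front of the work surface, level with it; the furniture and walls round the work are solid. World frame = base frame: x ahead of the robot, y to its left, z up, the work surface at z = 0. Lengths are in m, angles in rad, forces in N, time in s.
With the tool pointing down it reaches from about 0.4 to 0.925 m from the base axis. Payload 4.1 kg.
Tool frame: the origin (TCP) lies at the very end of the fingers, on their centre line; the grasp point (between the pads) lies 19 mm behind it (ctrl.tcp_to_grasp is the distance from the TCP to the grasp point, in m); z points along the fingers, y is the line along which they close (so a half turn about z gives the same grasp; the last joint's range is limited). The gripper opens to 85 mm and grips with 20 to 120 N. Pads are 22 mm wide; open, the fingers measure 114 mm over their backs; the gripper's body (76 mm by 85 mm) begins 54 mm behind the grasp point. The pads swing forward as they close: fully open they stand 13 mm farther back than shut.
Start: joints at [1.01, 0.398, 0.045, 1.537, -0.019, 1.207, -0.051], TCP at [0.29, -0.582, 0.203] pointing down, gripper open.
Joint ranges: [-2.82, 2.82], [-0.49, 2.23], [-1.37, 1.46], [0, 2.46], [-1.36, 4.5], [0.23, 2], [-2.94, 2.94]. Speed limits (rad/s): [2.57, 2.57, 3.14, 3.14, 3.14, 3.14, 3.14].

### API

Orientations are given as [roll, pitch, yaw] about the fixed x, y, z axes, in that order (R = Rz(yaw) Ry(pitch) Rx(roll)).
In Python, from cell import ctrl gives the robot as it stands. The module is installed in compiled form; this text tells all that it offers.
- The arm moves only by the tool step_arm, never from a script. Its argument "series" is a list that holds one entry, the list of rows, each a list of 5 numbers: the opening, from -1 (shut) to 1 (fully open), then the shift along the world's x, y, z in parts of the range, where 1.0 means 75 cm, then the turn about the world's z in normalised numbers (1 is 45 degrees). In form: [[[grip, x, y, z, yaw], ...]]. A call has 1 to 10 rows; each row is the pose to reach, as a shift and turn from the pose commanded when the call began; what a row does not reach only later rows make up. A row lasts 1/10 s, in which the tool goes at most 50 mm and 8.59 degrees, less where a joint would pass 70% of its speed; a pose out of reach is approached as far as the arm can. Shift and turn numbers lie between -1 and 1, and a call with a number outside is refused. A call with a gripper value outside its range is refused whole. The fingers move at their own pace and stop on an object; "grip_force" is the grip in N (left out, the last holds). Time passes only in rows, so rows that repeat a pose let the fingers close. It gives the time, the measured TCP pose, the force, the opening and the grip force at its end, in the units of the state.
- ctrl.sense(): the state, without advancing time (a new reading comes with each control period).
- ctrl.read_camera(name): name is "side" or "top" or "wrist"; returns (picture, depth): 400x640x3 uint8, red, green, blue; 400x640 float32, m along the optical axis (not along the pixel's ray), 0 where there is no reading.
- ctrl.camera_info(name): a dict with "fx", "fy", "cx", "cy" (pixels), "eye" and "orientation" of the camera in the world. Camera axes: x right, y down, z forward; pixel columns grow to the right and rows downward; lengths in m; the calibration is good to about 2 mm. A picture is of the moment at which its call begins: read the wrist's pose just before it. camera_info takes no time and is no camera call; for the wrist camera it gives the pose at the moment of the call.
- ctrl.hand_in(): hands the job in; it is judged then, once.
Trained networks look in the newest picture that a camera, given by its name, has taken for a name from the list of things; names that differ only in an ending like _2 or _b are one class to them, and where a whole thing is asked for, a point or a joint stands for the part that bears it (a point fixed in the world has none). Each returns a list of dicts, best first, with "score" (0 to 1); they miss things now and then, are a little off and sometimes report something else, mostly with a low value. They report only what shows in the picture. A call takes as long as a camera call. They do not tell look-alikes from the thing itself.
- ctrl.boxes_of(camera, query): "location" ([x, y, z] in m, in world coordinates, good to about 4 mm: the middle of the surface that is visible of it).
The state is a dict: "clock": time; "qpos": joint angles; "dq": joint speeds; "joint_efforts": joint torques, N m; "ee_pos": TCP position; "tcp_rot": TCP orientation; "force": force on the tool from outside, world axes, zero at the start; "moment": the same for the moment, N m; "finger_gap": finger opening in m; "finger_force": force on a finger pad.
Only numpy, scipy, OpenCV 4.12 (cv2) and the standard library are available. Lean on these libraries where they do the work, as an engineer would, in place of code of your own. Each camera call takes 0.05 s, during which the arm holds its last target. There are 200 camera calls.

### The job

Lock the rotary weld fixture: stand the long black-headed cross pin in the steel drill bush on top, then turn the loose spindle by its hand wheel until you feel its cross-hole come under the pin and the pin drops in, without forcing the wheel against the pin. Then press the pin down past its spring plunger until the head sits flush on the bush, let go, and leave everything else where it stands.

Things in the scene. Friction and masses are not known exactly. Their poses are not given: they have to be found in the camera images.
- fixture: Rotary weld fixture fixed to the table: dark base plate 136 (x) x 96 (y) x 12 mm, blue bearing housing 64 x 56 mm with its top at 92 mm. Origin: centre of the underside; z up, y along the level spindle axis 62 mm above it. The spindle carries a black hand wheel at its -y end and, at +y, an 88 mm three-jaw chuck with a pipe stub that ends at y = 105 mm.
- bush_mouth (a point): Centre of the top face of the steel drill bush (31 mm across) on the housing, 107 mm above the fixture's underside; axes as the fixture. Vertical hole 13.2 mm wide with a cone mouth 21 mm wide, 4.5 mm deep. The cross pin's head must end on this face. More than 75 N in all between pin and fixture (spindle included) is forcing; that is about 15 N at the rim of the locked wheel.
- spindle_top (a point): Top of the spindle, a loose 30 mm bushing, inside the housing, 30 mm below the bush mouth: a pin put in the bush stands here, head 61 mm above the bush. Hidden cross-hole 15 mm wide right through the spindle; nothing on wheel or chuck shows where. At the start it is 25 to 80 degrees short of upright, turning the top of the wheel towards the fixture's +x.
- plunger_nose (a point): Spring plunger in the pin hole below the spindle, 30 mm above the fixture's underside. Once the cross-hole is upright (within about 3 degrees) the pin falls some 43 mm on to it, its head then 13 to 19 mm above the bush, and the spindle is locked but for a few degrees of play. Pressing past the plunger takes 8 to 16 N; behind it the pin slides easily to its seat.
- wheel_centre (a point): Centre of the knurled hand wheel, on the spindle axis, 90 mm from the pin hole towards the fixture's -y; axes as the fixture. Diameter 72 mm, thickness 16 mm (along y), flat faces in the outer 11 mm; 51 mm of free shaft between it and the housing. Pinch it across its thickness at the top of the rim and carry it round this point; it turns endlessly, friction 0.05 N m.
- cross_pin: Long cross pin: steel shank 12 mm in diameter and 91 mm long, coned tip (4 mm long, 7 mm flat), black knurled head 26 mm in diameter, 24 mm tall; about 110 g. Origin: the tip; z towards the head. Stands upright in one of the two holes of the pin stand, head underside 97 mm above the table. When home its tip is 16 mm above the fixture's underside.
- pin_head (a point): Centre of the cross pin's black head, 103 mm from its tip; the head reaches 12 mm above and below.
- pin_stand: Aluminium block 44 (x) x 116 (y) x 36 mm fixed to the table, two blind holes 13.5 mm wide and 30 mm deep at y = -30 and +30 mm. Origin: centre of the underside.
- short_pin: Another pin, not to be moved: brass head 26 mm across, 24 mm tall, shank 12 mm and only 50 mm long, head underside 56 mm above the table. Stands in the stand's other hole. Origin: its tip.
- gel_tin: Green and grey tin, 66 mm wide, 96 mm tall, bystander. Origin: centre of the underside.
- bolt_cup: Zinc cup with bolts, 69 mm wide, 74 mm tall, bystander. Origin: centre of the underside.
- mig_pliers: Pliers with red sleeves lying flat, 50 x 178 x 14 mm, bystander. Origin: centre of the underside, y along them.
There are look-alikes about, which are no part of the job. Of the things that look like the cross_pin, the larger one is meant.

How it is judged:
By the outcome, as a careful person would: the job done as asked, in the order asked, and still so for the second after the job is handed in, with the robot touching nothing.
It also fails if it takes over 72 s, if anything falls off the work surface, if the arm or the gripper's body presses on something with over 40 N, if the wrist force passes 120 N, or if a joint passes its speed limit or range.

## Working session

There is one attempt and no reset: what is moved stays moved. The work goes in short steps, Python scripts to look and compute and a tool call to move; the robot and the scene stay as the last step left them, time stands still between calls to the robot, and variables do not carry over. Pictures are saved under pics/ and viewed, at most 10 in all, crops included, and the job is handed in when it is done.

Besides the shell and the picture viewer there is one more tool, called after ">>>" as a command line: name --argument value ..., lists and objects as JSON in quotes. step_arm: Moves the arm, as the interface text tells. Its arguments: {"type":"object","properties":{"series":{"type":"array","items":{"type":"array","items":{"type":"array","items":{"type":"number"}}}},"grip_force":{"type":"number"}},"required":["series"]}

```bash
mkdir -p pics; cat > h.py <<'E'
import numpy as np, cv2
from scipy.spatial.transform import Rotation as R
from cell import ctrl
def cam(n):
    i=ctrl.camera_info(n); o=np.array(i["orientation"],float)
    M=o if o.shape==(3,3) else R.from_euler('xyz',o).as_matrix()
    return i,M,np.array(i["eye"])
def cloud(n,d):
    i,M,e=cam(n); v,u=np.mgrid[:400,:640]
    P=np.stack([(u-i["cx"])/i["fx"]*d,(v-i["cy"])/i["fy"]*d,d],-1)
    return P@M.T+e
def proj(n,p):
    i,M,e=cam(n); c=(np.array(p)-e)@M
    return c[...,0]/c[...,2]*i["fx"]+i["cx"],c[...,1]/c[...,2]*i["fy"]+i["cy"]
E
python3 - <<'E'
from h import *
for n in("top","side"):
    p,d=ctrl.read_camera(n); np.savez(f"{n}0.npz",p=p,d=d)
    cv2.imwrite(f"pics/{n}0.png",p[...,::-1]); i=ctrl.camera_info(n); print(n,i)
    for q in("fixture","cross_pin","short_pin","pin_stand","gel_tin","bolt_cup","mig_pliers"):
        print(q,[(round(b["score"],2),np.round(b["location"],3).tolist(),np.round(proj(n,b["location"])).tolist()) for b in ctrl.boxes_of(n,q)][:4])
print(ctrl.sense())
E
```

```text
top {'fx': 431.97613640820026, 'fy': 431.97613640820026, 'cx': 322.0484940951835, 'cy': 200.68626020655935, 'eye': array([0.51096898, 0.00153746, 1.24721675]), 'orientation': array([-3.07992433, -0.02561053, -1.59421823])}
fixture [(0.98, [0.518, -0.068, 0.073], [336.0, 224.0])]
cross_pin [(0.67, [0.464, 0.22, 0.122], [227.0, 248.0]), (0.51, [0.519, -0.069, 0.075], [337.0, 224.0])]
short_pin [(0.17, [0.471, 0.253, 0.036], [221.0, 244.0])]
pin_stand [(0.55, [0.467, 0.252, 0.038], [221.0, 245.0])]
gel_tin [(0.6, [0.71, -0.071, 0.057], [335.0, 155.0])]
bolt_cup [(0.95, [0.643, 0.276, 0.029], [213.0, 183.0])]
mig_pliers [(0.74, [0.488, -0.274, 0.012], [407.0, 233.0])]
side {'fx': 380.73126596990124, 'fy': 380.73126596990124, 'cx': 318.9239118274554, 'cy': 193.51664518314828, 'eye': array([0.19044459, 0.71852252, 0.40286215]), 'orientation': array([-1.93111272, -0.01412969, -2.61713409])}
fixture [(0.61, [0.497, -0.027, 0.064], [364.0, 210.0]), (0.37, [0.7, -0.054, 0.045], [296.0, 197.0])]
cross_pin [(0.74, [0.46, 0.236, 0.1], [321.0, 248.0]), (0.52, [0.542, 0.253, 0.061], [275.0, 260.0])
[... 408 characters left out ...]
 array([ 1.00999445,  0.39838181,  0.04511352,  1.53659631, -0.0187381 ,
        1.20690168, -0.05071064]), 'dq': array([-6.04017185e-04, -1.53604794e-03, -1.40924532e-03, -1.03351690e-03,
        2.51405062e-04, -3.64081961e-05,  1.25092867e-03]), 'joint_efforts': array([ 1.40778607e-04, -4.74961174e+01,  1.36265259e+00, -2.54513562e+01,
        1.15844799e-02,  9.65340732e-04, -2.53232417e-05]), 'ee_pos': array([ 0.28966394, -0.58193214,  0.20296038]), 'tcp_rot': array([ 3.14145868e+00, -2.29522090e-05,  4.61838804e-01]), 'force': array([-0.31775231,  1.18447797, -0.17453355]), 'moment': array([ 0.01099751, -0.0027107 , -0.01046436]), 'finger_force': 0.0, 'finger_gap': 0.08557641766669792}
```

View pics/top0.png

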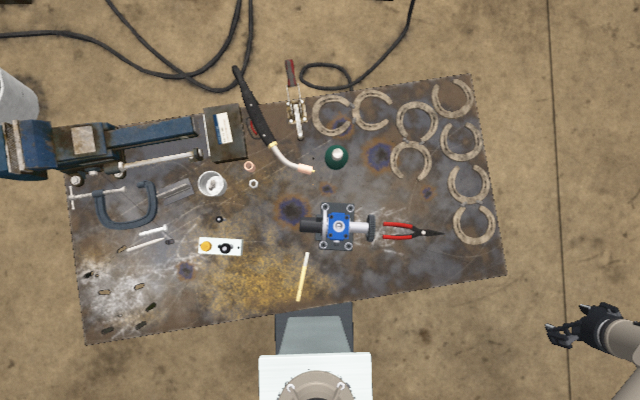

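View pics/side0.png

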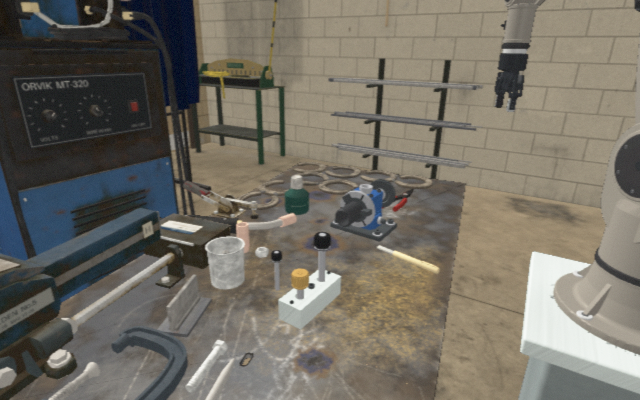

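The top view shows the fixture at (338,226), with its wheel at (372,228) towards world -y, and the pin stand at (220,246). There are two candidates for the cross pin. One is the tall black-headed pin in the stand, top (225,248) / side (322,240). The other is a small black-headed pin on its own, top (219,219) / side (276,256). The one in the stand fits, being larger and standing in the stand next to the brass pin. I'll confirm with a crop and measure.

```bash
python3 - <<'E'
from h import *
t=np.load("top0.npz"); s=np.load("side0.npz")
a=cv2.resize(s["p"][220:330,250:360],(550,550),interpolation=cv2.INTER_CUBIC)
cv2.imwrite("pics/crop1.png",a[...,::-1])
def rect(P,m,nm):
    q=P[m]; r=cv2.minAreaRect((q[:,:2]*1000).astype(np.float32)); print(nm,len(q),q.mean(0).round(4),np.round(r[0],1),np.round(r[1],1),round(r[2],1))
P=cloud("top",t["d"]); rgb=t["p"].astype(int)
x,y,z=P[...,0],P[...,1],P[...,2]
st=(x>.40)&(x<.54)&(y>.15)&(y<.35)
rect(P,st&(z>.028)&(z<.045),"stand top")
rect(P,st&(z>.112)&(z<.13),"pin head top")
rect(P,st&(z>.07)&(z<.09),"brass top")
fx=(x>.42)&(x<.62)&(y>-.2)&(y<.08)
rect(P,fx&(z>.1),"bush")
rect(P,fx&(z>.084)&(z<.1),"high")
rect(P,fx&(z>.006)&(z<.02),"base")
rect(P,fx&(z>.05)&(z<.11)&(y<-.13),"wheel")
S=cloud("side",s["d"]); X,Y,Z=S[...,0],S[...,1],S[...,2]
b=(X>.42)&(X<.5)&(Y>.17)&(Y<.35)&(Z>.1)&(Z<.13); rect(S,b,"side head"); 
for n in (P,S): print(np.median(n[...,2][(n[...,0]>.38)&(n[...,0]<.44)&(n[...,1]>.05)&(n[...,1]<.15)]))
print(np.percentile(z[st&(z>.11)],[5,50,95]),np.percentile(z[fx&(z>.1)],[5,50,95]))
E
```

```text
stand top 481 [0.4667 0.2509 0.0355] [490.5 253. ] [116.3  94.3] 85.0
pin head top 87 [0.4632 0.2247 0.1201] [463.5 224.8] [25.3 25.1] 43.5
brass top 106 [0.4811 0.2773 0.0782] [498.9 267.6] [25.  96.4] 60.6
bush 1216 [ 0.5114 -0.0069  1.095 ] [513.9 -83.6] [170.2  55.6] 88.7
high 651 [ 0.5139 -0.0798  0.092 ] [511.  -70.7] [198.3  75.3] 85.8
base 705 [ 0.5138 -0.0752  0.0118] [517.1 -57.6] [195.5 266.4] 1.8
wheel 294 [ 0.5072 -0.1547  0.0822] [ 507.5 -150.5] [39.  74.4] 85.7
side head 253 [0.4615 0.2346 0.1131] [464.  230.4] [24.3 24.9] 66.5
-0.0006571693248629273
-0.001453410970492064
[0.11589907 0.12016331 0.12419622] [0.10394767 1.24721675 1.24721675]
```

View pics/crop1.png

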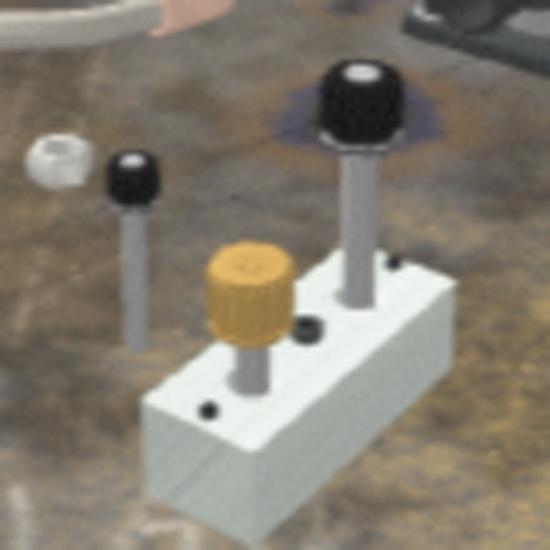

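The crop confirms it: the tall, big-headed black pin at crop (360,100) is in the stand, and the thin one at (133,175) is the look-alike. Next I'll refine the fixture pose and work out the first move.

```bash
python3 - <<'E'
from h import *
t=np.load("top0.npz"); P=cloud("top",t["d"]); x,y,z=P[...,0],P[...,1],P[...,2]
ok=t["d"]>0; z=np.where(ok,z,-1)
fx=(x>.42)&(x<.62)&(y>-.2)&(y<.08)
def rect(m,nm):
    q=P[m]; r=cv2.minAreaRect((q[:,:2]*1000).astype(np.float32)); print(nm,len(q),q.mean(0).round(4),np.round(r[0],1),np.round(r[1],1),round(r[2],1))
b=P[fx&(z>.1)]; print("bush",len(b),np.median(b,0),b.min(0),b.max(0))
rect(fx&(z>.1),"bush")
rect(fx&(z>.084)&(z<.098)&(y>-.115)&(y<-.035),"housing")
w=fx&(z>.04)&(z<.11)&(y<-.135); rect(w,"wheel")
q=P[w]; print("wheel top",q[q[:,2]>.09].mean(0),q.max(0),q.min(0))
rect(fx&(z>.006)&(z<.02)&(y>-.13)&(y<-.0),"base")
for yy in(-.135,-.125,-.115): 
    m=fx&(abs(y-yy)<.003)&(z>.03); print(yy,np.c_[x[m],z[m]].round(3)[np.argsort(x[m])].tolist())
m=fx&(abs(y+.0)<.01)&(z>.03); c=P[m]; print("chuck ridge",c[c[:,2]>c[:,2].max()-.004].mean(0))
a=cv2.resize(t["p"][190:262,290:390],(800,576),interpolation=cv2.INTER_CUBIC)
cv2.imwrite("pics/crop2.png",a[...,::-1])
E
```

```text
bush 162 [ 0.51377662 -0.0633437   0.10493656] [ 0.48601338 -0.16861723  0.10003411] [ 0.54242118 -0.01507261  0.11082843]
bush 162 [ 0.5142 -0.0617  0.1047] [513.7 -91.6] [154.2  55.6] 88.7
housing 399 [ 0.514  -0.0707  0.0916] [515.7 -69.8] [67.9 69.6] 88.6
wheel 281 [ 0.5072 -0.1564  0.0818] [ 507.4 -152.1] [35.8 74.4] 85.7
wheel top [ 0.50734132 -0.1615489   0.09547421] [ 0.54397694 -0.13527071  0.10287014] [ 0.46996429 -0.17209055  0.04017767]
base 673 [ 0.5152 -0.0783  0.012 ] [516.5 -73.7] [114.4 168.1] 75.6
-0.135 [[0.495, 0.07], [0.495, 0.071], [0.498, 0.074], [0.498, 0.07], [0.501, 0.075], [0.501, 0.076], [0.503, 0.077], [0.503, 0.079], [0.506, 0.078], [0.506, 0.078], [0.509, 0.08], [0.509, 0.079], [0.511, 0.075], [0.511, 0.073], [0.514, 0.075], [0.514, 0.073], [0.517, 0.078], [0.517, 0.075], [0.52, 0.071], [0.52, 0.073], [0.52, 0.071], [0.522, 0.07], [0.522, 0.067]]
-0.125 [[0.495, 0.065], [0.495, 0.066], [0.498, 0.068], [0.498, 0.074], [0.501, 0.07], [0.501, 0.075], [0.504, 0.075], [0.504, 0.073], [0.506, 0.081], [0.506, 0.078], [0.509, 0.081], [0.509, 0.077], [0.512, 0.076], [0.512, 0.079], [0.514, 0.074], [0.514, 0.074], [0.517, 0.075], [0.517, 0.077], [0.52, 0.072], [0.52, 0.071], [0.523, 0.068], [0.523, 0.07], [0.523, 0.064]]
-0.115 [[0.496, 0.066], [0.496, 0.063], [0.498, 0.073], [0.498, 0.07], [0.501, 0.074], [0.501, 0.075], [0.501, 0.075], [0.504, 0.074], [0.504, 0.077], [0.506, 0.076], [0.506, 0.075], [0.507, 0.076], [0.509, 0.076], [0.512, 0.077], [0.512, 0.079], [0.512, 0.071], [0.515, 0.076], [0.515, 0.077], [0.517, 0.074], [0.517, 0.078], [0.52, 0.075], [0.52, 0.073], [0.523, 0.07], [0.523, 0.073]]
chuck ridge [ 0.51799063 -0.00179097  0.08390944]
```

View pics/crop2.png

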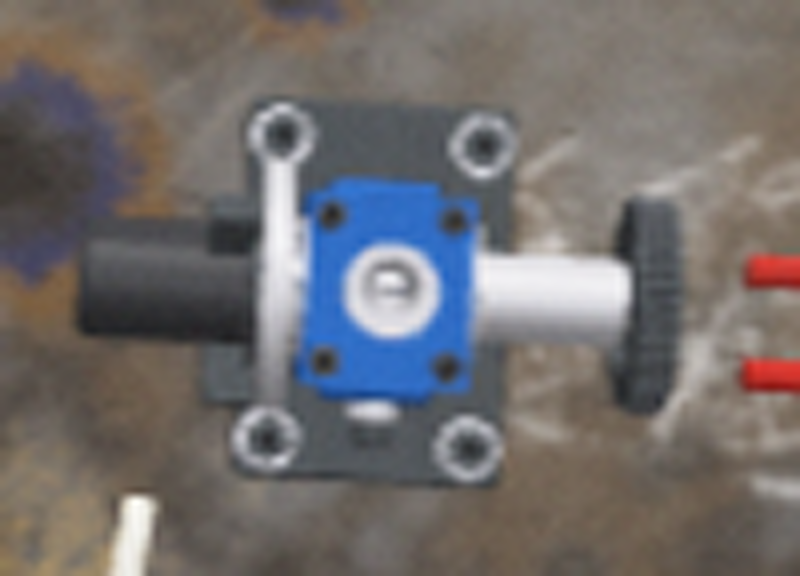

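The manual's scale: shifts go in shares of 75 cm and turns go in shares of 45 degrees. Converting my numbers, 48 cm / 75 = 0.64, 43 cm / 75 = 0.5733, -26 degrees / 45 = -0.5778.

>>> step_arm --series '[[[0.2,0.0267,0.0533,0.0133,-0.1111],[0.2,0.0533,0.1067,0.0267,-0.2222],[0.2,0.08,0.1733,0.0267,-0.3333],[0.2,0.0933,0.24,0.0267,-0.4444],[0.2,0.1067,0.3067,0.0267,-0.5556],[0.2,0.1333,0.3733,0.0267,-0.5778],[0.2,0.1467,0.44,0.0267,-0.5778],[0.2,0.16,0.5067,0.0267,-0.5778],[0.2,0.1733,0.5733,0.0267,-0.5778],[0.2,0.1867,0.64,0.0267,-0.5778]]]'

```text
clock: 1.8
ee_pos: [0.4272, -0.1132, 0.2234]
tcp_rot: [3.141, -0.001, 0.008]
force: [1.8, 0.6, 0.4]
finger_gap: 0.0509
finger_force: 0.0
```

The crop shows the bush at crop (391,291), which is pixel (338.9,226.4). The wheel is on the right, the shaft is about 30 mm thick and the fixture is yawed about -4°. I'll take a wrist view for a second estimate.

```bash
cat >> h.py <<'E'
def ray(n,u,v,z):
    i,M,e=cam(n); r=M@np.array([(u-i["cx"])/i["fx"],(v-i["cy"])/i["fy"],1]); return e+r*(z-e[2])/r[2]
E
python3 - <<'E'
from h import *
print("bush top-ray",ray("top",338.9,226.4,.107), "head top-ray")
print(ctrl.sense()["ee_pos"]); p,d=ctrl.read_camera("wrist"); print(cam("wrist"))
cv2.imwrite("pics/w1.png",p[...,::-1]); P=cloud("wrist",d); np.savez("w1.npz",p=p,d=d,P=P)
print(proj("wrist",[.5137,-.07,.107]))
m=(d>0)&(abs(P[...,0]-.514)<.03)&(abs(P[...,1]+.07)<.03)&(P[...,2]>.1)&(P[...,2]<.115)
q=P[m]; print(len(q)); print(q.min(0),q.max(0),q.mean(0)) if len(q) else 0
if len(q): print(cv2.minEnclosingCircle((q[:,:2]*1000).astype(np.float32)))
E
```

```text
bush top-ray [ 0.51176889 -0.07218462  0.107     ] head top-ray
[ 0.4271932  -0.11315094  0.22336467]
({'fx': 283.65347712157916, 'fy': 283.65347712157916, 'cx': 312.32700856391006, 'cy': 198.03092820293503, 'eye': array([ 0.49415696, -0.10273434,  0.3959124 ]), 'orientation': array([ 2.88052062,  0.00488236, -1.5511145 ])}, array([[ 1.96803167e-02, -9.65901903e-01, -2.58159250e-01],
       [-9.99794403e-01, -2.02736213e-02, -3.63888162e-04],
       [-4.88234259e-03,  2.58113335e-01, -9.66102308e-01]]), array([ 0.49415696, -0.10273434,  0.3959124 ]))
(np.float64(280.31200181641157), np.float64(100.62472129571177))
844
[ 0.48509888 -0.08567553  0.10000662] [ 0.54336052 -0.04006636  0.11069854] [ 0.51658841 -0.06027486  0.10709282]
((515.4030151367188, -62.02840042114258), 34.63389587402344)
```

View pics/w1.png

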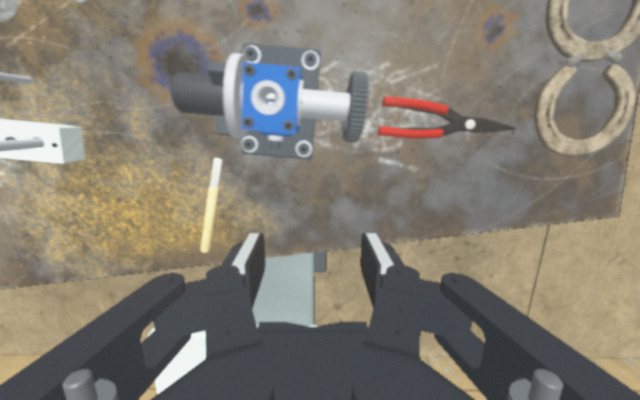

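The wrist view shows the bush at (268,97), but the arm was still settling, so I'll re-measure when it is still. Going over the pin now.

To row units: 32.7 cm / 75 = 0.436, 3.4 cm / 75 = 0.0453, -4.3 degrees / 45 = -0.0956.

>>> step_arm --series '[[[0.2,0.0067,0.06,0,-0.0444],[0.2,0.0133,0.12,0,-0.0956],[0.2,0.02,0.18,0,-0.0956],[0.2,0.0267,0.24,0,-0.0956],[0.2,0.0333,0.3,0,-0.0956],[0.2,0.04,0.36,0,-0.0956],[0.2,0.0453,0.4133,0,-0.0956],[0.2,0.0453,0.436,0,-0.0956],[0.2,0.0453,0.436,-0.0267,-0.0956],[0.2,0.0453,0.436,-0.0533,-0.0956]]]'

```text
clock: 2.85
ee_pos: [0.4616, 0.213, 0.1831]
tcp_rot: [-3.141, -0.002, -0.065]
force: [-0.5, -0.6, -0.4]
finger_gap: 0.0514
finger_force: 0.0
```

>>> step_arm --series '[[[0.2,0,0,0,0],[0.2,0,0,0,0],[0.2,0,0,0,0]]]'

```text
clock: 3.15
ee_pos: [0.4619, 0.2121, 0.1841]
tcp_rot: [-3.141, -0.002, -0.067]
force: [-0.0, -0.4, 0.2]
finger_gap: 0.0512
finger_force: 0.0
```

```bash
python3 - <<'E'
from h import *
s=ctrl.sense(); print(s["ee_pos"],s["tcp_rot"],s["finger_gap"]); 
for k in range(2):
    p,d=ctrl.read_camera("wrist"); P=cloud("wrist",d); ok=(d>0)
    m=ok&(abs(P[...,0]-.4635)<.03)&(abs(P[...,1]-.2248)<.03)&(P[...,2]>.11)&(P[...,2]<.13)
    q=P[m]; print(len(q),q.mean(0),cv2.minEnclosingCircle((q[:,:2]*1000).astype(np.float32)))
    m=ok&(abs(P[...,0]-.514)<.035)&(abs(P[...,1]+.07)<.019)&(P[...,2]>.101)&(P[...,2]<.115)
    q=P[m]; print(len(q)); 
    if len(q)>2: print(q.mean(0),cv2.minEnclosingCircle((q[:,:2]*1000).astype(np.float32)))
cv2.imwrite("pics/w2.png",p[...,::-1])
E
```

```text
[0.46190928 0.21212657 0.18414866] [-3.14080262e+00 -1.86127041e-03 -6.74875753e-02] 0.05122341089415838
775 [0.46542767 0.22696766 0.12144682] ((463.95941162109375, 227.33047485351562), 13.966197967529297)
592
[ 0.51337986 -0.06012483  0.10620345] ((519.479736328125, -61.10658645629883), 22.39069366455078)
779 [0.4652493  0.22688047 0.121208  ] ((463.8429260253906, 227.34811401367188), 14.170479774475098)
586
[ 0.51319928 -0.06019152  0.10614462] ((514.0557861328125, -68.79729461669922), 15.348194122314453)
```

View pics/w2.png

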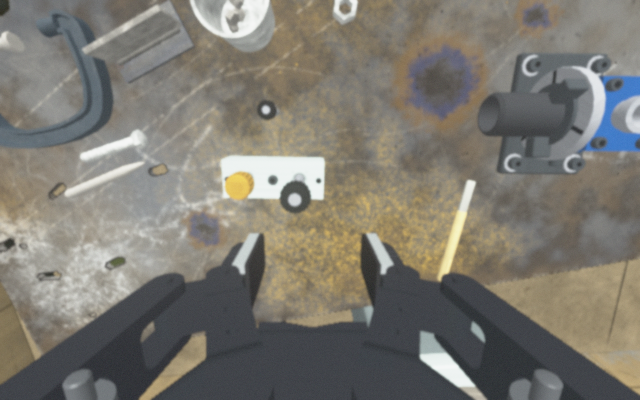

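The wrist view shows the pin head at (295,196), directly ahead of the fingers, at about (0.464, 0.226). I'll centre on it, descend and grip.

To row units: -8.6 cm / 75 = -0.1147, 1.4 cm / 75 = 0.0187.

>>> step_arm --series '[[[0.2,0.0027,0.0187,0,0],[0.2,0.0027,0.0187,-0.0267,0],[0.2,0.0027,0.0187,-0.0533,0],[0.2,0.0027,0.0187,-0.08,0],[0.2,0.0027,0.0187,-0.1067,0],[0.2,0.0027,0.0187,-0.1147,0],[0.2,0.0027,0.0187,-0.1147,0]]]' --grip_force 40

```text
clock: 3.95
ee_pos: [0.4629, 0.2257, 0.0968]
tcp_rot: [3.141, 0.001, -0.067]
force: [0.8, -0.6, 0.5]
finger_gap: 0.051
finger_force: 0.0
```

>>> step_arm --series '[[[-0.3,0,0,0,0],[-1,0,0,0,0],[-1,0,0,0,0],[-1,0,0,0,0],[-1,0,0,0,0]]]'

```text
clock: 4.45
ee_pos: [0.4632, 0.226, 0.0972]
tcp_rot: [-3.142, -0.001, -0.067]
force: [0.2, -0.1, -0.2]
finger_gap: -0.0
finger_force: 0.0
```

The gap reads 0, so it closed on nothing. I'll look at it.

```bash
python3 - <<'E'
from h import *
print(ctrl.sense())
p,d=ctrl.read_camera("wrist"); P=cloud("wrist",d); q2,d2=ctrl.read_camera("side")
t,dt=ctrl.read_camera("top")
a=np.vstack([cv2.resize(p[100:340,140:460],(640,300)),cv2.resize(np.hstack([q2[190:320,240:400],t[190:320,160:320]]),(640,290))])
cv2.imwrite("pics/w3.png",a[...,::-1])
print(ctrl.boxes_of("side","cross_pin"))
S=cloud("side",d2); m=(abs(S[...,0]-.463)<.04)&(abs(S[...,1]-.226)<.04)&(S[...,2]>.09)&(S[...,2]<.13); print(m.sum(),S[m].mean(0))
E
```

```text
{'clock': 4.45, 'qpos': array([-0.06738613,  0.30913512, -0.55447208,  1.95897897,  0.20198324,
        0.9269274 , -2.36031671]), 'dq': array([-1.32455296e-03,  3.51792547e-03, -1.81482446e-04,  1.42928572e-03,
        3.05562635e-04,  9.81058809e-05, -2.82030760e-04]), 'joint_efforts': array([ 1.28133706e-03, -3.58872020e+01, -3.45603749e+00, -2.13981932e+01,
        1.06933387e-02, -2.69459546e-03,  3.35045406e-04]), 'ee_pos': array([0.46318603, 0.2260192 , 0.097248  ]), 'tcp_rot': array([-3.14153580e+00, -5.10658434e-04, -6.69185011e-02]), 'force': array([ 0.17014552, -0.10900908, -0.15485473]), 'moment': array([ 0.02661746, -0.00402443, -0.04041981]), 'finger_force': 0.0, 'finger_gap': -1.9085012960186148e-05}
[{'location': [0.4617, 0.234, 0.0998], 'score': 0.81}, {'location': [0.5446, 0.2501, 0.0579], 'score': 0.67}]
310 [0.46084481 0.2351723  0.11196234]
```

View pics/w3.png

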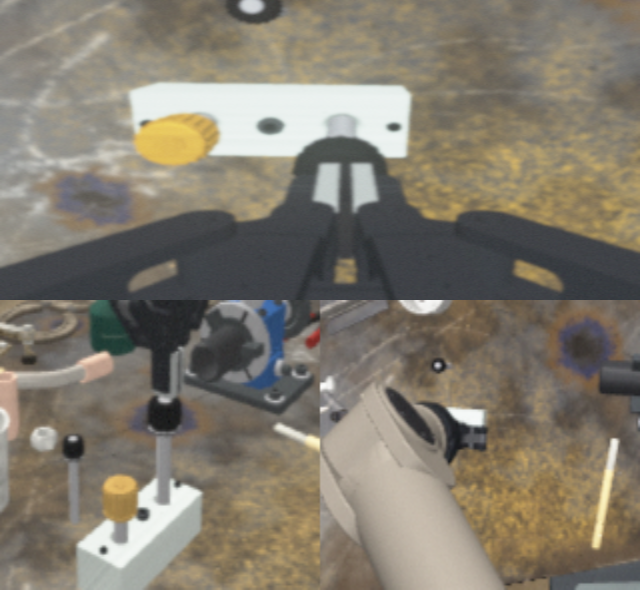

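The pin is undisturbed, but the shut fingertips appear to sit above or beside the head. I'll measure the fingertips in depth against the reported TCP.

```bash
python3 - <<'E'
from h import *
for n in("wrist","side"):
    p,d=ctrl.read_camera(n); P=cloud(n,d)
    T=np.array([.463,.226,.097]); print(n,"tcp px",proj(n,T),"head top px",proj(n,[.4638,.226,.121]))
    m=(d>0)&(np.hypot(P[...,0]-.463,P[...,1]-.226)<.05)
    for z in np.arange(.085,.2,.006):
        k=m&(abs(P[...,2]-z)<.003); q=P[k]
        if len(q): print(round(z,3),len(q),q[:,:2].min(0).round(3),q[:,:2].max(0).round(3),q[:,:2].mean(0).round(3),p[k].mean(0).round())
E
```

```text
wrist tcp px (np.float64(312.1399690816341), np.float64(226.45220462815314)) head top px (np.float64(312.03379257978503), np.float64(240.34082757055927))
0.097 1 [0.474 0.219] [0.474 0.219] [0.474 0.219] [206. 216. 215.]
0.103 93 [0.467 0.214] [0.478 0.24 ] [0.475 0.226] [139. 145. 145.]
0.109 138 [0.463 0.214] [0.478 0.24 ] [0.474 0.226] [89. 94. 90.]
0.115 161 [0.461 0.213] [0.478 0.241] [0.474 0.226] [80. 84. 79.]
0.121 615 [0.463 0.214] [0.478 0.241] [0.472 0.228] [80. 84. 81.]
0.127 2 [0.473 0.226] [0.473 0.23 ] [0.473 0.228] [136. 142. 142.]
0.133 166 [0.468 0.213] [0.474 0.238] [0.472 0.225] [136. 141. 141.]
0.139 253 [0.468 0.212] [0.474 0.239] [0.471 0.225] [126. 131. 131.]
0.145 295 [0.468 0.212] [0.474 0.239] [0.471 0.225] [126. 130. 130.]
0.151 332 [0.468 0.212] [0.474 0.239] [0.471 0.225] [126. 130. 130.]
0.157 253 [0.468 0.212] [0.474 0.239] [0.472 0.225] [142. 147. 147.]
0.163 585 [0.451 0.214] [0.475 0.236] [0.466 0.226] [102. 105. 105.]
0.169 493 [0.455 0.194] [0.477 0.253] [0.473 0.225] [77. 78. 79.]
0.175 1691 [0.451 0.19 ] [0.478 0.26 ] [0.47  0.226] [68. 70. 72.]
[... 1036 characters left out ...]
13] [0.471 0.242] [0.458 0.235] [74. 75. 75.]
0.145 60 [0.451 0.22 ] [0.47  0.241] [0.459 0.235] [75. 75. 76.]
0.151 61 [0.451 0.22 ] [0.471 0.242] [0.459 0.235] [74. 74. 75.]
0.157 52 [0.451 0.22 ] [0.471 0.242] [0.459 0.235] [78. 79. 79.]
0.163 38 [0.45  0.212] [0.47  0.242] [0.455 0.231] [70. 71. 72.]
0.169 65 [0.449 0.2  ] [0.475 0.259] [0.454 0.233] [45. 47. 48.]
0.175 125 [0.448 0.191] [0.477 0.262] [0.457 0.236] [41. 43. 45.]
0.181 110 [0.448 0.19 ] [0.477 0.267] [0.455 0.236] [41. 43. 45.]
0.187 109 [0.445 0.184] [0.478 0.273] [0.456 0.241] [40. 42. 44.]
0.193 159 [0.445 0.18 ] [0.477 0.276] [0.455 0.238] [42. 44. 47.]
0.199 118 [0.444 0.179] [0.471 0.275] [0.451 0.229] [42. 44. 46.]
```

The real shut fingertips are at z ≈ 0.130 while ee_pos reads 0.097, so the fingers end about 33 mm short of the reported TCP. x and y agree. I'll use this measured offset: open, go 2.8 cm lower and grip.

>>> step_arm --series '[[[0.2,0,0,0,0],[0.2,0,0,0,0],[0.2,0,0,0,0],[0.2,0,0,0,0],[0.2,0,0,-0.02,0],[0.2,0,0,-0.0373,0],[0.2,0,0,-0.0373,0]]]'

```text
clock: 5.45
ee_pos: [0.4614, 0.2249, 0.067]
tcp_rot: [3.139, 0.004, -0.067]
force: [-0.6, 0.6, -0.4]
finger_gap: 0.0512
finger_force: 0.0
```

>>> step_arm --series '[[[-0.3,0,0,0,0],[-1,0,0,0,0],[-1,0,0,0,0],[-1,0,0,0,0],[-1,0,0,0,0]]]'

```text
clock: 5.95
ee_pos: [0.4634, 0.2263, 0.0695]
tcp_rot: [-3.141, -0.001, -0.067]
force: [0.2, 1.4, 1.8]
finger_gap: 0.0246
finger_force: 39.3
```

```bash
python3 - <<'E'
from h import *
print(ctrl.tcp_to_grasp)
for n in("side",):
    p,d=ctrl.read_camera(n); P=cloud(n,d)
    m=(d>0)&(np.hypot(P[...,0]-.463,P[...,1]-.226)<.03)
    for z in np.arange(.085,.16,.006):
        k=m&(abs(P[...,2]-z)<.003); q=P[k]
        if len(q): print(round(z,3),len(q),q[:,:2].min(0).round(3),q[:,:2].max(0).round(3),p[k].mean(0).round())
E
```

```text
0.0187
0.085 24 [0.459 0.225] [0.469 0.234] [141. 138. 137.]
0.091 7 [0.459 0.226] [0.462 0.231] [126. 126. 126.]
0.097 32 [0.451 0.212] [0.475 0.247] [113. 112. 112.]
0.103 57 [0.45  0.211] [0.471 0.253] [71. 73. 72.]
0.109 78 [0.451 0.209] [0.472 0.255] [61. 61. 62.]
0.115 84 [0.451 0.209] [0.472 0.255] [61. 62. 63.]
0.121 104 [0.451 0.209] [0.47  0.255] [59. 60. 61.]
0.127 77 [0.451 0.21 ] [0.471 0.254] [61. 61. 62.]
0.133 74 [0.451 0.207] [0.47  0.254] [64. 64. 65.]
0.139 53 [0.448 0.203] [0.467 0.254] [42. 43. 46.]
0.145 72 [0.448 0.202] [0.465 0.254] [44. 46. 48.]
0.151 50 [0.45 0.2 ] [0.467 0.254] [42. 44. 46.]
0.157 39 [0.45  0.204] [0.459 0.254] [46. 47. 49.]
```

Gripped at 39 N with a 24.6 mm gap. Lifting and carrying the pin over the bush.

To row units: -19.5 cm / 75 = -0.26, -16 cm / 75 = -0.2133.

>>> step_arm --series '[[[-1,0,0,0.02,0],[-1,0,0,0.0533,0],[-1,0,0,0.1067,0],[-1,0,0,0.16,0],[-1,0,-0.0267,0.18,0],[-1,0.0067,-0.0733,0.18,0],[-1,0.0133,-0.12,0.18,0],[-1,0.02,-0.1667,0.18,0],[-1,0.0267,-0.2133,0.18,0],[-1,0.0373,-0.26,0.18,0]]]'

```text
clock: 7.0
ee_pos: [0.4903, 0.0293, 0.2037]
tcp_rot: [3.141, 0.001, -0.067]
force: [0.6, 1.4, -0.7]
finger_gap: 0.0248
finger_force: 40.0
```

To row units: -10.2 cm / 75 = -0.136, -10 cm / 75 = -0.1333.

>>> step_arm --series '[[[-1,0.0133,-0.04,0,0],[-1,0.02,-0.08,0,0],[-1,0.0267,-0.1133,0,0],[-1,0.0267,-0.1333,0,0],[-1,0.0267,-0.136,0,0],[-1,0.0267,-0.136,0,0],[-1,0.0267,-0.136,0,0]]]'

```text
clock: 7.7
ee_pos: [0.5108, -0.0695, 0.2039]
tcp_rot: [-3.141, 0.0, -0.065]
force: [-0.5, 0.2, -0.6]
finger_gap: 0.0241
finger_force: 40.0
```

```bash
python3 - <<'E'
from h import *
s=ctrl.sense(); print(s["ee_pos"],s["tcp_rot"],s["finger_gap"],s["force"])
out=[]
for n in("wrist","side","top"):
    p,d=ctrl.read_camera(n); P=cloud(n,d); np.savez(n+"3.npz",p=p,d=d,P=P)
    print(n,proj(n,[.512,-.072,.107]))
    out.append(p)
    m=(d>0)&(np.hypot(P[...,0]-.514,P[...,1]+.07)<.03)
    for z in np.arange(.1,.25,.01):
        k=m&(abs(P[...,2]-z)<.005); q=P[k]
        if len(q) and n!="top": print(round(z,3),len(q),q[:,:2].min(0).round(4),q[:,:2].max(0).round(4),q[:,:2].mean(0).round(4))
w=cv2.resize(out[0][60:260,200:420],(440,400)); sd=cv2.resize(out[1][130:240,330:430],(360,400))
cv2.imwrite("pics/w4.png",np.hstack([w,sd])[...,::-1])
E
```

```text
[ 0.51084924 -0.06954574  0.20385122] [-3.14106854e+00  3.68410611e-04 -6.50222882e-02] 0.024125679139276122 [-0.47664849  0.22733455 -0.6235115 ]
wrist (np.float64(314.8115624063821), np.float64(189.68682867235034))
0.1 232 [ 0.4878 -0.0952] [ 0.5408 -0.0451] [ 0.5129 -0.0696]
0.11 514 [ 0.4996 -0.086 ] [ 0.5298 -0.0557] [ 0.5166 -0.0713]
0.14 1 [ 0.516  -0.0653] [ 0.516  -0.0653] [ 0.516  -0.0653]
0.15 38 [ 0.5134 -0.0744] [ 0.5174 -0.0637] [ 0.5162 -0.0692]
0.16 48 [ 0.5121 -0.0748] [ 0.5181 -0.0629] [ 0.5162 -0.0691]
0.17 53 [ 0.5125 -0.0748] [ 0.5176 -0.0632] [ 0.5162 -0.0693]
0.18 63 [ 0.5136 -0.0746] [ 0.5179 -0.0636] [ 0.5163 -0.0692]
0.19 67 [ 0.5122 -0.075 ] [ 0.5178 -0.0638] [ 0.5162 -0.0693]
0.2 85 [ 0.5122 -0.0752] [ 0.5178 -0.0633] [ 0.5162 -0.0697]
0.21 73 [ 0.5142 -0.0746] [ 0.5178 -0.0638] [ 0.5167 -0.0694]
0.23 14 [ 0.5206 -0.079 ] [ 0.5247 -0.0627] [ 0.5234 -0.0708]
0.24 571 [ 0.515  -0.0953] [ 0.5256 -0.0444] [ 0.5213 -0.0701]
side (np.float64(367.0821451362449), np.float64(185.1725514610241))
0.1 72 [ 0.4887 -0.0895] [ 0.528  -0.0526] [ 0.5123 -0.0651]
0.11 27 [ 0.5009 -0.0846] [ 0.5304 -0.0544] [ 0.5153 -0.0695]
0.14 10 [ 0.5074 -0.067 ] [ 0.5163 -0.0617] [ 0.5115 -0.0639]
0.15 20 [ 0.5068 -0.0669] [ 0.5171 -0.0601] [ 0.5113 -0.0636]
0.16 23 [ 0.5061 -0.0692] [ 0.5175 -0.0598] [ 0.5116 -0.0637]
0.17 24 [ 0.5067 -0.0691] [ 0.5193 -0.0597] [ 0.5107 -0.0638]
0.18 22 [ 0.5067 -0.0672] [ 0.5158 -0.0596] [ 0.5108 -0.0633]
0.19 20 [ 0.5067 -0.0687] [ 0.5166 -0.0603] [ 0.5115 -0.0637]
0.2 27 [ 0.506  -0.0689] [ 0.518  -0.0604] [ 0.5113 -0.0645]
0.21 23 [ 0.5068 -0.0685] [ 0.5151 -0.0602] [ 0.5105 -0.064 ]
0.22 20 [ 0.5071 -0.0679] [ 0.5158 -0.0605] [ 0.511  -0.0638]
0.23 37 [ 0.4993 -0.0876] [ 0.5227 -0.0478] [ 0.509  -0.0597]
0.24 74 [ 0.4987 -0.0878] [ 0.5248 -0.0412] [ 0.5066 -0.0565]
top (np.float64(338.8278826929942), np.float64(226.31391289605708))
```

View pics/w4.png

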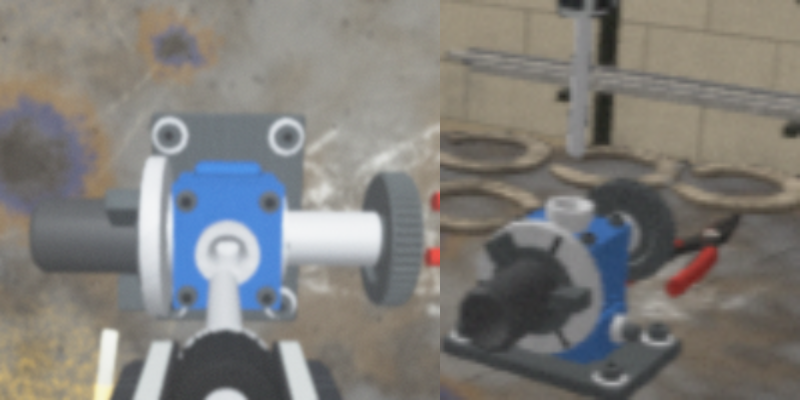

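The wrist view shows the bush at (228,252) with the pin tip just in front of it, and depth puts the pin about 3 mm short in x and 2 mm off in y. I'll correct that and lower the tip into the bush.

To row units: -3.7 cm / 75 = -0.0493, -3.5 cm / 75 = -0.0467.

>>> step_arm --series '[[[-1,0.004,-0.0027,0,0],[-1,0.004,-0.0027,-0.0133,0],[-1,0.004,-0.0027,-0.0293,0],[-1,0.004,-0.0027,-0.04,0],[-1,0.004,-0.0027,-0.0467,0],[-1,0.004,-0.0027,-0.0493,0],[-1,0.004,-0.0027,-0.0493,0]]]'

```text
clock: 8.55
ee_pos: [0.5139, -0.073, 0.1666]
tcp_rot: [3.142, 0.001, -0.067]
force: [0.1, -0.6, -0.8]
finger_gap: 0.0246
finger_force: 40.0
```

To row units: -0.6 cm / 75 = -0.008, -0.4 cm / 75 = -0.0053.

>>> step_arm --series '[[[-1,0,0,-0.0027,0],[-1,0,0,-0.0053,0],[-1,0,0,-0.008,0],[-1,0,0,-0.008,0]]]'

```text
clock: 8.95
ee_pos: [0.514, -0.0725, 0.1608]
tcp_rot: [-3.141, 0.0, -0.067]
force: [0.0, 0.8, -0.9]
finger_gap: 0.0244
finger_force: 40.0
```

To row units: -1.5 cm / 75 = -0.02, -1.4 cm / 75 = -0.0187.

>>> step_arm --series '[[[-1,0,0,-0.0053,0],[-1,0,0,-0.0107,0],[-1,0,0,-0.016,0],[-1,0,0,-0.0187,0],[-1,0,0,-0.02,0],[-1,0,0,-0.02,0]]]'

```text
clock: 9.55
ee_pos: [0.5139, -0.0726, 0.1457]
tcp_rot: [-3.141, 0.0, -0.067]
force: [0.5, 3.4, -2.2]
finger_gap: 0.0247
finger_force: 40.1
```

To row units: -0.4 cm / 75 = -0.0053, -0.2 cm / 75 = -0.0027.

>>> step_arm --series '[[[-1,0,0,-0.0027,0],[-1,0,0,-0.0053,0],[-1,0,0,-0.0053,0]]]'

```text
clock: 9.85
ee_pos: [0.514, -0.0726, 0.1418]
tcp_rot: [-3.141, 0.0, -0.067]
force: [-0.2, 4.0, -0.2]
finger_gap: 0.0243
finger_force: 40.3
```

The pin is in the bush (tip z ≈ 0.079, small side force). Releasing it, lifting clear and moving above the wheel.

To row units: 6 cm / 75 = 0.08, 5 cm / 75 = 0.0667.

>>> step_arm --series '[[[-0.2,0,0.0007,0,0],[0.2,0,0.0007,0,0],[0.2,0,0.0007,0,0],[0.2,0,0.0007,0,0],[0.2,0,0.0007,0.0133,0],[0.2,0,0.0007,0.04,0],[0.2,0,0.0007,0.0667,0],[0.2,0,0.0007,0.08,0],[0.2,0,0.0007,0.08,0]]]' --grip_force 25

```text
clock: 10.75
ee_pos: [0.5154, -0.0727, 0.2039]
tcp_rot: [3.141, -0.004, -0.067]
force: [-0.4, 0.7, -0.3]
finger_gap: 0.0512
finger_force: 0.0
```

```bash
cat >> h.py <<'E'
def head(n="top"):
    p,d=ctrl.read_camera(n); P=cloud(n,d)
    m=(d>0)&(np.hypot(P[...,0]-.514,P[...,1]+.071)<.03)&(P[...,2]>.115)&(P[...,2]<.21)
    q=P[m]; return (len(q),np.percentile(q[:,2],[2,50,98]).round(3),q.mean(0).round(4)) if len(q) else None
E
python3 - <<'E'
from h import *
print(ctrl.sense()["ee_pos"])
for n in("side","wrist"): print(n,head(n))
p,d=ctrl.read_camera("wrist"); P=cloud("wrist",d)
m=(d>0)&(abs(P[...,0]-.508)<.045)&(P[...,1]<-.14)&(P[...,1]>-.185)&(P[...,2]>.03)&(P[...,2]<.105); q=P[m]
print("wheel",len(q),q.min(0),q.max(0)); r=cv2.minAreaRect((q[:,:2]*1000).astype(np.float32)); print(r)
E
```

```text
[ 0.51535373 -0.07274428  0.20388322]
side (250, array([0.119, 0.171, 0.191]), array([ 0.5111, -0.0634,  0.1637]))
wrist (1467, array([0.124, 0.192, 0.194]), array([ 0.5141, -0.071 ,  0.1854]))
wheel 1932 [ 0.47114989 -0.17084895  0.03080347] [ 0.54418132 -0.1400613   0.10149069]
((507.7728271484375, -153.887451171875), (29.54237174987793, 73.27313232421875), 85.8446273803711)
```

The pin stands with its head top at 0.192, and the wheel centre is at about (0.5077, -0.161). Moving to the rim at -50° from the top.

To row units: -12 cm / 75 = -0.16, -11 cm / 75 = -0.1467.

>>> step_arm --series '[[[0.1,-0.0133,-0.04,0,0],[0.0,-0.0267,-0.08,0,0],[-0.1,-0.04,-0.1173,0,0],[-0.1,-0.04,-0.1173,-0.0133,0],[-0.1,-0.04,-0.1173,-0.0533,0],[-0.1,-0.04,-0.1173,-0.1067,0],[-0.1,-0.04,-0.1173,-0.1467,0],[-0.1,-0.04,-0.1173,-0.16,0],[-0.1,-0.04,-0.1173,-0.16,0]]]'

```text
clock: 11.8
ee_pos: [0.4825, -0.1596, 0.0801]
tcp_rot: [-3.14, 0.004, -0.066]
force: [0.1, 0.4, 1.0]
finger_gap: 0.0384
finger_force: 0.0
```

```bash
python3 - <<'E'
from h import *
s=ctrl.sense(); print(s["ee_pos"],s["finger_gap"])
p,d=ctrl.read_camera("wrist"); P=cloud("wrist",d)
cv2.imwrite("pics/w5.png",cv2.resize(p[80:330,180:460],(672,600))[...,::-1])
E
```

```text
[ 0.48254168 -0.15957585  0.0801084 ] 0.038360101641500555
```

View pics/w5.png

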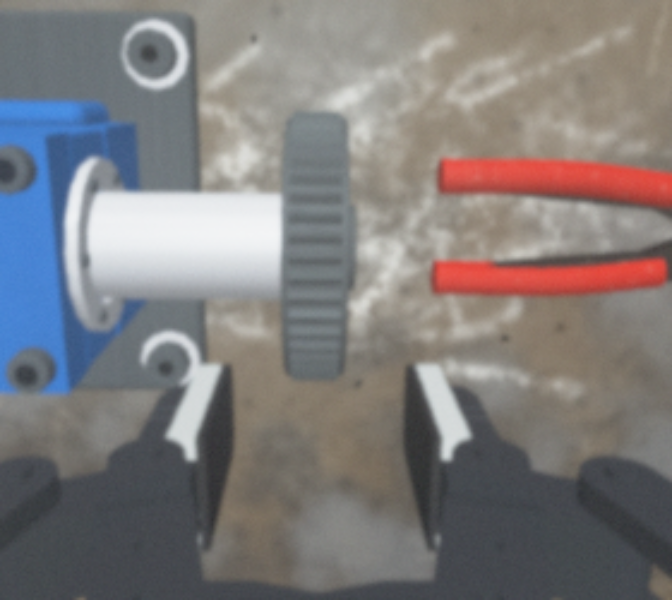

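The wheel at (316,245) is centred between the pads and the yaw matches. Descending and pinching.

To row units: -3.9 cm / 75 = -0.052, -3 cm / 75 = -0.04.

>>> step_arm --series '[[[-0.1,0,0,-0.02,0],[-0.1,0,0,-0.04,0],[-0.1,0,0,-0.052,0],[-0.1,0,0,-0.052,0],[-0.1,0,0,-0.052,0]]]'

```text
clock: 12.35
ee_pos: [0.4849, -0.1607, 0.0439]
tcp_rot: [3.141, -0.002, -0.067]
force: [0.7, -0.7, 0.4]
finger_gap: 0.0383
finger_force: 0.0
```

>>> step_arm --series '[[[-0.4,0,0,0,0],[-1,0,0,0,0],[-1,0,0,0,0],[-1,0,0,0,0]]]' --grip_force 25

```text
clock: 12.75
ee_pos: [0.4849, -0.1587, 0.0439]
tcp_rot: [-3.14, -0.001, -0.067]
force: [-1.6, 5.9, 6.0]
finger_gap: 0.0154
finger_force: 28.4
```

```bash
python3 - <<'E'
from h import *
s=ctrl.sense(); print(s["ee_pos"],s["finger_gap"],s["force"])
for n in("side","top"): print(n,head(n))
r=.0305;f=lambda t:np.array([r*np.sin(np.radians(t))*.9977,-r*np.sin(np.radians(t))*.067,r*np.cos(np.radians(t))])
for t in range(-50,51,5): print(t,((f(t)-f(-50))*100).round(2))
E
```

```text
[ 0.48485328 -0.15865926  0.04391185] 0.0154308560594398 [-1.58463823  5.92892222  6.02059865]
side (256, array([0.118, 0.17 , 0.191]), array([ 0.511 , -0.0642,  0.1638]))
top (96, array([0.175, 0.191, 0.194]), array([ 0.5112, -0.0715,  0.1902]))
-50 [0. 0. 0.]
-45 [ 0.18 -0.01  0.2 ]
-40 [ 0.38 -0.03  0.38]
-35 [ 0.59 -0.04  0.54]
-30 [ 0.81 -0.05  0.68]
-25 [ 1.05 -0.07  0.8 ]
-20 [ 1.29 -0.09  0.91]
-15 [ 1.54 -0.1   0.99]
-10 [ 1.8  -0.12  1.04]
-5 [ 2.07 -0.14  1.08]
0 [ 2.33 -0.16  1.09]
5 [ 2.6  -0.17  1.08]
10 [ 2.86 -0.19  1.04]
15 [ 3.12 -0.21  0.99]
20 [ 3.37 -0.23  0.91]
25 [ 3.62 -0.24  0.8 ]
30 [ 3.85 -0.26  0.68]
35 [ 4.08 -0.27  0.54]
40 [ 4.29 -0.29  0.38]
45 [ 4.48 -0.3   0.2 ]
50 [ 4.66 -0.31  0.  ]
```

Pinched. Turning the first 20°, with a 1.5 mm y relief. The hole is at least 25° away.

To row units: 0.81 cm / 75 = 0.0108, 0.68 cm / 75 = 0.0091.

>>> step_arm --series '[[[-1,0,0.0013,0,0],[-1,0.0012,0.002,0.0013,0],[-1,0.0024,0.0019,0.0027,0],[-1,0.0037,0.0017,0.0039,0],[-1,0.0051,0.0016,0.0051,0],[-1,0.0065,0.0015,0.0061,0],[-1,0.0079,0.0015,0.0072,0],[-1,0.0093,0.0013,0.0081,0],[-1,0.0108,0.0013,0.0091,0]]]'

```text
clock: 13.75
ee_pos: [0.4905, -0.1591, 0.0491]
tcp_rot: [-3.141, 0.004, -0.067]
force: [-4.3, 4.1, -13.8]
finger_gap: 0.0151
finger_force: 24.9
```

```bash
python3 - <<'E'
from h import *
s=ctrl.sense(); print(s["ee_pos"],s["finger_gap"],s["force"])
print(head("side"))
E
```

```text
[ 0.49049759 -0.15909682  0.04910765] 0.015079204700844371 [ -4.32927021   4.1334838  -13.80636169]
(262, array([0.119, 0.169, 0.19 ]), array([ 0.5077, -0.0654,  0.1633]))
```

The drag of about 10 N is the pads pivoting on the wheel, plus some radial mismatch; the pin has not moved. I'll reduce the grip to 20 N and continue in small checked steps.

>>> step_arm --series '[[[-1,0.0013,0,0,0],[-1,0.0023,-0.0001,0.0003,0],[-1,0.0032,-0.0003,0.0005,0],[-1,0.004,-0.0003,0.0008,0],[-1,0.004,-0.0003,0.0008,0]]]' --grip_force 20

```text
clock: 14.3
ee_pos: [0.493, -0.1593, 0.0504]
tcp_rot: [-3.141, 0.005, -0.067]
force: [-6.3, 4.0, -7.6]
finger_gap: 0.0152
finger_force: 25.4
```

```bash
cat > c.py <<'E'
from h import *
s=ctrl.sense(); e=s["ee_pos"]; F=s["force"]; c=np.array([.5077,.0243])  # axis in ee coordinates (x, z)
v=np.array([e[0],e[2]])-c; t=np.arctan2(v[0],v[1]); T=np.array([np.cos(t),-np.sin(t)]); N=np.array([np.sin(t),np.cos(t)])
f=np.array([F[0],F[2]]); print("ang",np.degrees(t).round(1),"r",(np.hypot(*v)*1000).round(1),"ee",e.round(4),"F",F.round(1),"tan",(f@T).round(1),"rad",(f@N).round(1),"gap",s["finger_gap"].round(4),s["clock"])
print(head("side"))
E
python3 c.py
```

```text
Traceback (most recent call last):
  File "c.py", line 4, in <module>
    f=np.array([F[0],F[2]]); print("ang",np.degrees(t).round(1),"r",(np.hypot(*v)*1000).round(1),"ee",e.round(4),"F",F.round(1),"tan",(f@T).round(1),"rad",(f@N).round(1),"gap",s["finger_gap"].round(4),s["clock"])
                                                                                                                                                                                ^^^^^^^^^^^^^^^^^^^^^
AttributeError: 'float' object has no attribute 'round'
```

To row units: 0.27 cm / 75 = 0.0036, -0.02 cm / 75 = -0.0003.

>>> step_arm --series '[[[-1,0.0009,0,0.0003,0],[-1,0.0019,-0.0001,0.0007,0],[-1,0.0028,-0.0001,0.0009,0],[-1,0.0036,-0.0003,0.0013,0],[-1,0.0036,-0.0003,0.0013,0]]]'

```text
clock: 14.8
ee_pos: [0.4957, -0.1595, 0.0515]
tcp_rot: [-3.141, 0.004, -0.067]
force: [-6.4, 3.6, -7.1]
finger_gap: 0.0154
finger_force: 25.4
```

```bash
sed -i 's/s\["finger_gap"\].round(4)/round(s["finger_gap"],4)/' c.py; python3 c.py
```

```text
ang -23.7 r 29.7 ee [ 0.4957 -0.1595  0.0515] F [-6.4  3.6 -7.1] tan -8.7 rad -4.0 gap 0.0154 14.8
(263, array([0.118, 0.167, 0.184]), array([ 0.5155, -0.0674,  0.1605]))
```

```bash
python3 - <<'E'
from h import *
for n in("top","side"):
    p,d=ctrl.read_camera(n); P=cloud(n,d); z=P[...,2]
    m=(d>0)&(np.hypot(P[...,0]-.514,P[...,1]+.071)<.035)&(z>.11)&(z<.25)
    for a in np.arange(.11,.25,.008):
        k=m&(z>=a)&(z<a+.008)
        if k.sum(): print(n,round(a,3),k.sum(),P[k].min(0).round(3)[:2],P[k].max(0).round(3)[:2],p[k].mean(0).round())
E
```

```text
top 0.158 2 [ 0.505 -0.074] [ 0.505 -0.069] [91. 91. 94.]
top 0.166 12 [ 0.492 -0.106] [ 0.513 -0.061] [86. 86. 91.]
top 0.174 46 [ 0.495 -0.105] [ 0.53  -0.061] [66. 72. 84.]
top 0.182 58 [ 0.507 -0.085] [ 0.53 -0.06] [74. 77. 85.]
top 0.19 1 [ 0.517 -0.074] [ 0.517 -0.074] [201. 201. 207.]
side 0.11 16 [ 0.511 -0.07 ] [ 0.521 -0.063] [140. 139. 140.]
side 0.118 18 [ 0.511 -0.071] [ 0.521 -0.062] [138. 137. 137.]
side 0.126 16 [ 0.512 -0.07 ] [ 0.521 -0.063] [140. 139. 139.]
side 0.134 16 [ 0.512 -0.069] [ 0.522 -0.063] [137. 136. 136.]
side 0.142 18 [ 0.512 -0.07 ] [ 0.522 -0.064] [139. 137. 136.]
side 0.15 24 [ 0.503 -0.106] [ 0.523 -0.062] [98. 98. 97.]
side 0.158 53 [ 0.491 -0.102] [ 0.532 -0.055] [67. 67. 66.]
side 0.166 73 [ 0.491 -0.099] [ 0.532 -0.055] [47. 47. 46.]
side 0.174 57 [ 0.489 -0.102] [ 0.533 -0.056] [47. 47. 46.]
side 0.182 25 [ 0.51  -0.077] [ 0.532 -0.058] [83. 82. 81.]
```

The head top has dropped from 0.192 to 0.187, so the tip cone is riding on the hole's edge and alignment is near. Continuing in finer steps.

To row units: 0.15 cm / 75 = 0.002, 0.02 cm / 75 = 0.0003.

>>> step_arm --series '[[[-1,0.0007,0,0.0003,0],[-1,0.0013,0,0.0004,0],[-1,0.002,-0.0001,0.0007,0],[-1,0.002,-0.0001,0.0007,0]]]'

```text
clock: 15.35
ee_pos: [0.4972, -0.1596, 0.052]
tcp_rot: [-3.141, 0.005, -0.067]
force: [-6.4, 4.7, -6.9]
finger_gap: 0.0155
finger_force: 25.4
```

```bash
cat >> h.py <<'E'
def ht():
    o=[]
    for n in("top","side"):
        p,d=ctrl.read_camera(n); P=cloud(n,d); z=P[...,2]
        m=(d>0)&(np.hypot(P[...,0]-.516,P[...,1]+.069)<.02)&(z>.115)&(z<.21)
        q=P[m]; h=q[q[:,2]>np.percentile(q[:,2],98)-.012] if len(q) else q
        o.append((n,len(q),np.percentile(q[:,2],[50,90,98]).round(4).tolist(),h[:,:2].min(0).round(3).tolist(),h[:,:2].max(0).round(3).tolist()) if len(q) else n)
    return o
E
sed -i 's/print(head("side"))/print(*ht(),sep="\\n")/' c.py; python3 c.py
```

```text
ang -20.8 r 29.7 ee [ 0.4972 -0.1596  0.052 ] F [-6.4  4.7 -6.9] tan -8.4 rad -4.1 gap 0.0155 15.35
('top', 92, [0.1609, 0.1641, 0.1662], [0.5, -0.084], [0.525, -0.059])
('side', 180, [0.1474, 0.1602, 0.161], [0.5, -0.078], [0.527, -0.053])
```

>>> step_arm --series '[[[-1,0,0,0,0],[-1,0,0,0,0]]]'

```text
clock: 15.65
ee_pos: [0.4971, -0.1596, 0.052]
tcp_rot: [-3.141, 0.005, -0.067]
force: [-7.5, 5.3, -6.8]
finger_gap: 0.0154
finger_force: 25.4
```

```bash
python3 c.py
```

```text
ang -20.9 r 29.7 ee [ 0.4971 -0.1596  0.052 ] F [-7.5  5.3 -6.8] tan -9.4 rad -3.7 gap 0.0154 15.65
('top', 90, [0.1606, 0.1642, 0.1652], [0.5, -0.084], [0.525, -0.059])
('side', 180, [0.1472, 0.1602, 0.1612], [0.499, -0.078], [0.527, -0.055])
```

The head now rests at 0.161, so the pin is most of the way in and a little more rotation is needed. Nudging by about 1 mm.

To row units: 0.09 cm / 75 = 0.0012, 0.06 cm / 75 = 0.0008.

>>> step_arm --series '[[[-1,0.0004,0,0.0001,0],[-1,0.0008,0,0.0003,0],[-1,0.0012,0,0.0004,0],[-1,0.0012,0,0.0004,0]]]'

```text
clock: 16.15
ee_pos: [0.4971, -0.1596, 0.052]
tcp_rot: [-3.141, 0.006, -0.067]
force: [-8.6, 3.6, -7.9]
finger_gap: 0.0155
finger_force: 25.4
```

```bash
python3 c.py
```

```text
ang -20.9 r 29.7 ee [ 0.4971 -0.1596  0.052 ] F [-8.6  3.6 -7.9] tan -10.9 rad -4.3 gap 0.0155 16.15
('top', 92, [0.1615, 0.1644, 0.1662], [0.5, -0.084], [0.525, -0.059])
('side', 178, [0.1475, 0.1603, 0.1614], [0.5, -0.08], [0.526, -0.054])
```

The wheel no longer advances and the force is rising, so the pin is in the cross-hole and side-loaded. I'll back off rather than force it.

To row units: -0.2 cm / 75 = -0.0027, -0.1 cm / 75 = -0.0013.

>>> step_arm --series '[[[-1,-0.0013,0,-0.0004,0],[-1,-0.0027,0.0001,-0.0008,0],[-1,-0.0027,0.0001,-0.0008,0]]]'

```text
clock: 16.55
ee_pos: [0.4974, -0.1596, 0.0521]
tcp_rot: [-3.142, 0.002, -0.067]
force: [-4.9, 4.4, -8.1]
finger_gap: 0.0151
finger_force: 25.3
```

```bash
python3 c.py
```

```text
ang -20.4 r 29.6 ee [ 0.4974 -0.1596  0.0521] F [-4.9  4.4 -8.1] tan -7.4 rad -5.9 gap 0.0151 16.55
('top', 92, [0.161, 0.1637, 0.1654], [0.5, -0.084], [0.525, -0.059])
('side', 178, [0.147, 0.1598, 0.161], [0.5, -0.078], [0.528, -0.054])
```

To row units: -0.3 cm / 75 = -0.004, -0.2 cm / 75 = -0.0027.

>>> step_arm --series '[[[-1,-0.0013,0,-0.0003,0],[-1,-0.0027,0.0001,-0.0007,0],[-1,-0.004,0.0001,-0.0011,0],[-1,-0.004,0.0001,-0.0011,0]]]'

```text
clock: 17.05
ee_pos: [0.4973, -0.1597, 0.0519]
tcp_rot: [3.141, -0.004, -0.067]
force: [-0.4, 4.6, -4.9]
finger_gap: 0.0152
finger_force: 25.7
```

```bash
python3 c.py
```

```text
ang -20.6 r 29.5 ee [ 0.4973 -0.1597  0.0519] F [-0.4  4.6 -4.9] tan -2.1 rad -4.5 gap 0.0152 17.05
('top', 88, [0.1611, 0.1636, 0.1641], [0.5, -0.084], [0.525, -0.059])
('side', 181, [0.1469, 0.1599, 0.161], [0.5, -0.078], [0.526, -0.055])
```

```bash
python3 - <<'E'
from h import *
L=[]
for _ in range(3):
    for n in("side","top"):
        p,d=ctrl.read_camera(n); P=cloud(n,d); x,y,z=np.moveaxis(P,-1,0)
        m=(d>0)&(np.hypot(x-.514,y+.07)<.025)&(z>.11)&(z<.21)
        if n=="side":
            for a,b in((.110,.116),(.116,.122),(.122,.128),(.128,.134),(.140,.147),(.147,.154),(.154,.16)):
                k=m&(z>a)&(z<b); print(a,k.sum(),np.median(x[k]).round(4),np.median(y[k]).round(4),x[k].min().round(4),x[k].max().round(4),p[k].mean().round())
        else:
            k=m&(z>.15); print("top",cv2.minEnclosingCircle((P[k][:,:2]*1000).astype(np.float32)),P[k].mean(0), np.polyfit(x[k],z[k],1),np.polyfit(y[k],z[k],1))
E
```

```text
0.11 10 0.5113 -0.0647 0.5088 0.5165 141.0
0.116 15 0.5125 -0.0649 0.5081 0.5174 138.0
0.122 10 0.512 -0.065 0.5086 0.5181 138.0
0.128 12 0.5132 -0.065 0.5088 0.5183 139.0
0.14 36 0.5116 -0.0598 0.5003 0.526 51.0
0.147 34 0.5091 -0.0598 0.4999 0.5266 32.0
0.154 37 0.511 -0.06 0.5008 0.5261 40.0
top ((512.2555541992188, -71.77650451660156), 13.262955665588379) [ 0.51205134 -0.07191706  0.16090382] [-0.04823321  0.18560171] [-0.00988387  0.16019301]
0.11 11 0.5122 -0.0655 0.5088 0.5169 140.0
0.116 11 0.5127 -0.0656 0.5084 0.5184 139.0
0.122 13 0.5121 -0.0642 0.5084 0.5182 139.0
0.128 14 0.5129 -0.0636 0.5098 0.5181 136.0
0.14 35 0.5101 -0.0597 0.5001 0.5275 49.0
0.147 38 0.5089 -0.0596 0.4998 0.5272 34.0
0.154 38 0.5093 -0.0611 0.5007 0.5263 41.0
top ((512.2633056640625, -71.63158416748047), 13.127872467041016) [ 0.51217498 -0.07187495  0.16061891] [-0.03405188  0.17805943] [-0.0463306  0.1572889]
0.11 12 0.5116 -0.0652 0.5084 0.5166 139.0
0.116 13 0.5125 -0.0652 0.509 0.518 139.0
0.122 10 0.5128 -0.0657 0.5081 0.5184 137.0
0.128 13 0.5134 -0.0651 0.5086 0.5182 138.0
0.14 33 0.5108 -0.0599 0.5 0.5262 47.0
0.147 34 0.5088 -0.0592 0.5001 0.5257 33.0
0.154 33 0.5107 -0.0601 0.5007 0.527 36.0
top ((512.2590942382812, -71.98049926757812), 13.294781684875488) [ 0.51217391 -0.07181806  0.16102684] [-0.00180096  0.16194925] [-0.05738518  0.15690555]
```

The pin is vertical but still held at about 31 mm of drop. I'll let go of the wheel so that nothing loads the pin, and check again.

>>> step_arm --series '[[[-0.5,0,0,0,0],[-0.3,0,0,0,0],[-0.3,0,0,0,0],[-0.3,0,0,0,0]]]'

```text
clock: 17.85
ee_pos: [0.4961, -0.1609, 0.0515]
tcp_rot: [3.14, -0.002, -0.067]
force: [0.7, 0.5, -0.6]
finger_gap: 0.0302
finger_force: 0.0
```

```bash
python3 c.py; python3 - <<'E'
from h import *
# chuck jaw look: bush face and head height relative to it, top cam
p,d=ctrl.read_camera("side"); cv2.imwrite("pics/s6.png",cv2.resize(p[130:250,310:440],(650,600),interpolation=cv2.INTER_CUBIC)[...,::-1])
E
```

```text
ang -23.2 r 29.6 ee [ 0.4961 -0.1609  0.0515] F [ 0.7  0.5 -0.6] tan 0.4 rad -0.8 gap 0.0302 17.85
('top', 91, [0.1607, 0.1639, 0.1647], [0.5, -0.084], [0.525, -0.059])
('side', 178, [0.1477, 0.1601, 0.161], [0.5, -0.079], [0.527, -0.054])
```

View pics/s6.png

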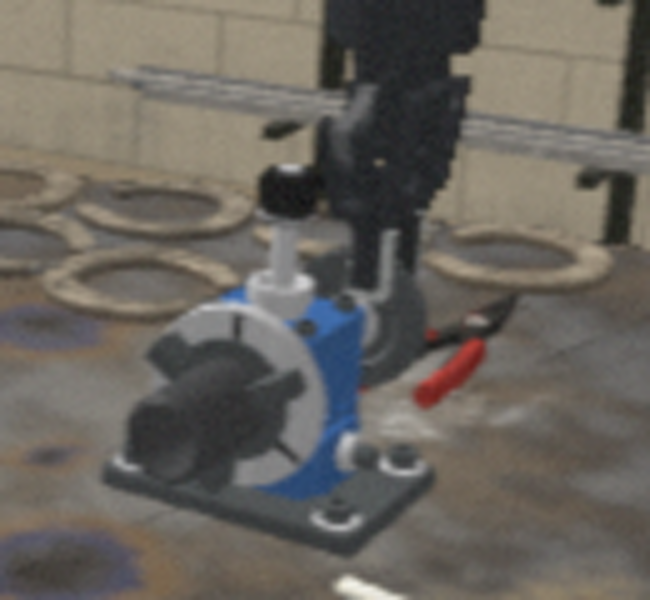

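The image shows the pin upright at (288,230) with about 30 mm of shank above the bush, so it is still hung up. I'll regrip without preload and gently rock the wheel both ways.

To row units: 0.28 cm / 75 = 0.0037, 0.21 cm / 75 = 0.0028.

>>> step_arm --series '[[[-1,0,0.0013,0,0],[-1,0,0.0013,0,0],[-1,0,0.0013,0,0],[-1,0.0009,0.0013,0.0004,0],[-1,0.0019,0.0013,0.0008,0],[-1,0.0028,0.0013,0.0011,0],[-1,0.0037,0.0013,0.0015,0],[-1,0.0037,0.0013,0.0015,0]]]'

```text
clock: 18.8
ee_pos: [0.4953, -0.1594, 0.051]
tcp_rot: [3.141, 0.005, -0.068]
force: [-4.9, -3.1, 1.5]
finger_gap: 0.0154
finger_force: 22.5
```

```bash
python3 c.py
```

```text
ang -24.8 r 29.4 ee [ 0.4953 -0.1594  0.051 ] F [-4.9 -3.1  1.5] tan -3.8 rad 3.4 gap 0.0154 18.8
('top', 91, [0.1603, 0.1632, 0.1646], [0.5, -0.084], [0.525, -0.059])
('side', 178, [0.1474, 0.1597, 0.1609], [0.5, -0.081], [0.526, -0.054])
```

To row units: -0.6 cm / 75 = -0.008, -0.5 cm / 75 = -0.0067.

>>> step_arm --series '[[[-1,-0.0013,0,-0.0005,0],[-1,-0.0027,0,-0.0012,0],[-1,-0.004,0,-0.0019,0],[-1,-0.0053,0,-0.0024,0],[-1,-0.0067,0,-0.0029,0],[-1,-0.008,0,-0.0035,0],[-1,-0.008,0,-0.0035,0]]]'

```text
clock: 19.6
ee_pos: [0.4954, -0.1594, 0.0508]
tcp_rot: [3.141, -0.007, -0.067]
force: [0.4, -3.8, 4.8]
finger_gap: 0.0156
finger_force: 23.1
```

```bash
python3 c.py
```

```text
ang -25.0 r 29.2 ee [ 0.4954 -0.1594  0.0508] F [ 0.4 -3.8  4.8] tan 2.4 rad 4.2 gap 0.0156 19.6
('top', 92, [0.1604, 0.1638, 0.1648], [0.5, -0.084], [0.525, -0.059])
('side', 177, [0.1477, 0.1598, 0.1607], [0.5, -0.079], [0.526, -0.053])
```

To row units: -0.4 cm / 75 = -0.0053, -0.3 cm / 75 = -0.004.

>>> step_arm --series '[[[-1,-0.0013,0,-0.0005,0],[-1,-0.0027,0,-0.0012,0],[-1,-0.004,0,-0.0019,0],[-1,-0.0053,0,-0.0024,0],[-1,-0.0053,0,-0.0024,0]]]'

```text
clock: 20.2
ee_pos: [0.4953, -0.1594, 0.0506]
tcp_rot: [3.14, -0.014, -0.066]
force: [4.5, -3.5, 7.4]
finger_gap: 0.0155
finger_force: 23.5
```

```bash
python3 c.py
```

```text
ang -25.3 r 29.1 ee [ 0.4953 -0.1594  0.0506] F [ 4.5 -3.5  7.4] tan 7.2 rad 4.8 gap 0.0155 20.2
('top', 91, [0.1608, 0.1633, 0.1647], [0.5, -0.084], [0.523, -0.059])
('side', 178, [0.1473, 0.1599, 0.1606], [0.501, -0.078], [0.527, -0.053])
```

The wheel is held by static friction at the pads and hasn't really been tried in the forward direction. I'll push on gently in +, staying below about 13 N.

To row units: 1.35 cm / 75 = 0.018, 1.3 cm / 75 = 0.0173.

>>> step_arm --series '[[[-1,0.004,0,0.0019,0],[-1,0.008,0,0.0037,0],[-1,0.012,0,0.0051,0],[-1,0.0133,0,0.0056,0],[-1,0.0147,0,0.0061,0],[-1,0.016,0,0.0067,0],[-1,0.0173,0,0.0072,0],[-1,0.018,0,0.0075,0],[-1,0.018,0,0.0075,0]]]'

```text
clock: 21.2
ee_pos: [0.4953, -0.1594, 0.0511]
tcp_rot: [3.141, 0.012, -0.068]
force: [-8.2, -4.8, 4.2]
finger_gap: 0.0153
finger_force: 22.9
```

```bash
python3 c.py
```

```text
ang -24.7 r 29.5 ee [ 0.4953 -0.1594  0.0511] F [-8.2 -4.8  4.2] tan -5.7 rad 7.3 gap 0.0153 21.2
('top', 87, [0.1579, 0.1611, 0.1623], [0.5, -0.085], [0.523, -0.059])
('side', 171, [0.1456, 0.1576, 0.1586], [0.501, -0.077], [0.526, -0.054])
```

The pin dropped another 2 mm, so + is right. Continuing, with the radius corrected slightly outward.

To row units: 0.4 cm / 75 = 0.0053, 0.3 cm / 75 = 0.004.

>>> step_arm --series '[[[-1,0.0007,0.0007,0.0013,0],[-1,0.0013,0.0013,0.0027,0],[-1,0.002,0.002,0.004,0],[-1,0.0027,0.0027,0.0053,0],[-1,0.0033,0.0027,0.0053,0],[-1,0.0033,0.0027,0.0053,0]]]'

```text
clock: 21.9
ee_pos: [0.4965, -0.1595, 0.0521]
tcp_rot: [3.139, 0.014, -0.069]
force: [-2.2, -9.4, -15.4]
finger_gap: 0.0154
finger_force: 20.6
```

```bash
python3 c.py
```

```text
ang -21.9 r 30.0 ee [ 0.4965 -0.1595  0.0521] F [ -2.2  -9.4 -15.4] tan -7.7 rad -13.5 gap 0.0154 21.9
('top', 87, [0.1462, 0.1495, 0.1512], [0.5, -0.086], [0.525, -0.059])
('side', 145, [0.1358, 0.1458, 0.1465], [0.5, -0.079], [0.527, -0.055])
```

The pin dropped: head top 0.1465, about 15.5 mm above the bush, on the plunger. Releasing the wheel and rising.

To row units: 13.5 cm / 75 = 0.18, 11 cm / 75 = 0.1467.

>>> step_arm --series '[[[-0.5,-0.0027,-0.0013,-0.0027,0],[-0.1,-0.0053,-0.0013,-0.004,0],[-0.1,-0.0053,-0.0013,-0.004,0],[-0.1,-0.0053,-0.0013,-0.0027,0],[-0.1,-0.0053,-0.0013,0.04,0],[-0.1,-0.0053,-0.0013,0.0933,0],[-0.1,-0.0053,-0.0013,0.1467,0],[-0.1,-0.0053,-0.0013,0.18,0],[-0.1,-0.0053,-0.0013,0.18,0]]]'

```text
clock: 22.9
ee_pos: [0.5036, -0.1579, 0.197]
tcp_rot: [3.14, -0.01, -0.066]
force: [0.4, 0.4, -0.4]
finger_gap: 0.0388
finger_force: 0.0
```

```bash
python3 - <<'E'
from h import *
s=ctrl.sense(); print(s["ee_pos"],s["force"],s["clock"]); print(*ht(),sep="\n"); print(head("wrist"))
E
```

```text
[ 0.50364104 -0.15789367  0.19703752] [ 0.35964072  0.35353408 -0.43752911] 22.9
('top', 87, [0.1459, 0.1484, 0.152], [0.5, -0.086], [0.525, -0.06])
('side', 146, [0.1362, 0.1459, 0.1467], [0.5, -0.079], [0.527, -0.055])
(1137, array([0.127, 0.147, 0.149]), array([ 0.5138, -0.0735,  0.1442]))
```

Closing the fingers and moving over the head.

To row units: 8.5 cm / 75 = 0.1133, -7 cm / 75 = -0.0933.

>>> step_arm --series '[[[-1,0.004,0.0267,0,0],[-1,0.008,0.0667,0,0],[-1,0.0133,0.1133,0,0],[-1,0.0133,0.1133,0,0],[-1,0.0133,0.1133,-0.04,0],[-1,0.0133,0.1133,-0.0667,0],[-1,0.0133,0.1133,-0.0867,0],[-1,0.0133,0.1133,-0.0933,0],[-1,0.0133,0.1133,-0.0933,0]]]' --grip_force 40

```text
clock: 23.95
ee_pos: [0.5089, -0.0729, 0.1207]
tcp_rot: [-3.141, 0.003, -0.067]
force: [-0.2, 0.2, 0.1]
finger_gap: 0.0001
finger_force: 0.0
```

To row units: -1.2 cm / 75 = -0.016, -0.9 cm / 75 = -0.012.

>>> step_arm --series '[[[-1,0,0,-0.004,0],[-1,0,0,-0.008,0],[-1,0,0,-0.012,0],[-1,0,0,-0.016,0],[-1,0,0,-0.016,0]]]'

```text
clock: 24.45
ee_pos: [0.5128, -0.0733, 0.1137]
tcp_rot: [3.14, -0.006, -0.067]
force: [-2.0, 0.8, 10.7]
finger_gap: 0.0002
finger_force: 5.2
```

To row units: -0.6 cm / 75 = -0.008, -0.5 cm / 75 = -0.0067.

>>> step_arm --series '[[[-1,0,0,-0.0027,0],[-1,0,0,-0.004,0],[-1,0,0,-0.0053,0],[-1,0,0,-0.0067,0],[-1,0,0,-0.008,0],[-1,0,0,-0.008,0]]]'

```text
clock: 25.05
ee_pos: [0.5125, -0.0732, 0.1067]
tcp_rot: [3.141, -0.005, -0.067]
force: [-1.0, -1.5, 8.1]
finger_gap: 0.0
finger_force: 4.3
```

Past the plunger. Continuing to the seat.

To row units: -0.5 cm / 75 = -0.0067, -0.4 cm / 75 = -0.0053.

>>> step_arm --series '[[[-1,0,0,-0.0027,0],[-1,0,0,-0.0053,0],[-1,0,0,-0.0067,0],[-1,0,0,-0.0067,0]]]'

```text
clock: 25.45
ee_pos: [0.5128, -0.0732, 0.1026]
tcp_rot: [3.141, -0.006, -0.067]
force: [-1.6, -0.0, 14.4]
finger_gap: 0.0001
finger_force: 7.2
```

To row units: -0.5 cm / 75 = -0.0067, -0.4 cm / 75 = -0.0053.

>>> step_arm --series '[[[-1,0,0,-0.0027,0],[-1,0,0,-0.0053,0],[-1,0,0,-0.0067,0],[-1,0,0,-0.0067,0]]]'

```text
clock: 25.85
ee_pos: [0.513, -0.0733, 0.1023]
tcp_rot: [3.139, -0.006, -0.068]
force: [-14.0, 1.2, 45.5]
finger_gap: 0.0001
finger_force: 23.0
```

To row units: 8 cm / 75 = 0.1067, -7 cm / 75 = -0.0933.

>>> step_arm --series '[[[-1,0,0,0.0067,0],[-1,0,0,0.04,0],[-1,0,0,0.08,0],[-1,-0.04,0,0.1067,0],[-1,-0.0933,0,0.1067,0],[-1,-0.0933,0,0.1067,0]]]'

```text
clock: 26.45
ee_pos: [0.4355, -0.0735, 0.1742]
tcp_rot: [3.139, 0.003, -0.068]
force: [-0.2, 0.3, 0.1]
finger_gap: 0.0004
finger_force: 0.0
```

```bash
python3 - <<'E'
from h import *
print(ctrl.sense()["ee_pos"])
for n in("side","top","wrist"):
    p,d=ctrl.read_camera(n); P=cloud(n,d); x,y,z=np.moveaxis(P,-1,0)
    r=np.hypot(x-.5135,y+.0715); m=(d>0)&(r<.008)&(z>.1)&(z<.17); b=(d>0)&(r>.018)&(r<.024)&(z>.085)&(z<.1)
    print(n,m.sum(),np.percentile(z[m],[50,90,98]).round(4),"housing",b.sum(),np.median(z[b]).round(4))
    m=(d>0)&(r<.025)&(z>.103)&(z<.17)
    for a in np.arange(.1,.14,.004):
        k=m&(z>=a)&(z<a+.004)
        if k.sum() and n!="top": print(round(a,3),k.sum(),p[k].mean().round(),P[k].min(0).round(3)[:2],P[k].max(0).round(3)[:2])
E
```

```text
[ 0.43545126 -0.0734867   0.17421894]
side 10 [0.1298 0.1304 0.1308] housing 21 0.0905
0.1 4 149.0 [ 0.504 -0.058] [ 0.522 -0.054]
0.104 29 143.0 [ 0.501 -0.076] [ 0.53  -0.053]
0.108 20 79.0 [ 0.503 -0.073] [ 0.526 -0.056]
0.112 18 37.0 [ 0.502 -0.074] [ 0.525 -0.054]
0.116 21 33.0 [ 0.502 -0.07 ] [ 0.525 -0.053]
0.12 19 36.0 [ 0.502 -0.073] [ 0.527 -0.056]
0.124 21 38.0 [ 0.503 -0.074] [ 0.528 -0.053]
0.128 33 82.0 [ 0.505 -0.08 ] [ 0.526 -0.058]
top 30 [0.1304 0.133  0.1358] housing 115 0.091
wrist 395 [0.1324 0.1335 0.1341] housing 1064 0.0932
0.104 67 196.0 [ 0.5   -0.086] [ 0.53  -0.055]
0.108 95 197.0 [ 0.5   -0.086] [ 0.529 -0.056]
0.112 2 173.0 [ 0.506 -0.083] [ 0.512 -0.08 ]
0.124 4 182.0 [ 0.502 -0.083] [ 0.519 -0.063]
0.128 487 106.0 [ 0.502 -0.084] [ 0.529 -0.057]
0.132 571 126.0 [ 0.504 -0.083] [ 0.528 -0.058]
```

The head top measures 0.131 relative to the housing, and the press ended on a hard stop, so the pin is flush. The robot is clear, so I'm handing in.

```bash
python3 -c "
from cell import ctrl; print(ctrl.hand_in())"
```

```text
the job is handed in; nothing more can be done
None
```

I've handed the job in: the cross pin dropped through the spindle on to the plunger, and I pressed it past until its head was on the bush (to about 1 mm by camera, on a hard stop at 45 N); the gripper is clear, about 26 s used.

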